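# Ply up plastic samples and take a hardness reading

## Task

Set the orange plaque, ring mark up, down squarely on top of the green plaque on the steel block, edges lined up, and let go of it. Then take the hardness tester by its yellow grip out of its black holder, and hold it upright with its brass tip inside the ring mark, pressing gently until the spring tip is pushed about halfway in. Finish while still holding it there, steady; leave everything else where it is.

Things in the scene. Friction and masses are not known exactly. Their poses are not given: they have to be found in the camera images.
- anvil: fixed steel block, 130 (its x) x 100 (its y) x 20 mm high, on the table; origin at the centre of its underside. Its place and yaw vary. The green plaque lies loose on it.
- base_plaque: loose green plastic plaque, 80 (x) x 50 (y) x 8 (z) mm, about 40 g, lying flat on the steel block (its underside 20 mm above the table); origin at the centre of its underside, z up
- marked_plaque: loose orange plastic plaque, 80 (x) x 50 (y) x 8 (z) mm, about 40 g, lying flat on the table, ring mark up; origin at the centre of its underside, z up. Graspable across its 50 mm width, from above. Which way round (half a turn) it lies on the pile does not matter.
- mark (a point): centre of the ring mark, a black ring of 20 mm outer diameter with a dot in the middle, on the top face of the orange plaque, 20 mm from the plaque's centre along its +x
- tester: hardness tester, 0.2 kg, upright and loose in the holder. Origin on its axis at the barrel's underside (15 mm above the table at the start), z up. Along z: steel barrel, 16 mm diameter, 0 to 30 mm; square flange 32 mm wide to 34 (rests on the holder); black dial housing 44 (y) x 24 mm (x), white face to -x, to 76; yellow square grip 22 x 22 mm, faces square to x and y, 76 to 118
- tester_tip (a joint): how far the sprung brass tip (6 mm diameter) is pushed in along the tester's axis: 0 = fully out (10 mm below the barrel), 0.010 m = fully in. The spring pushes with 1 N at 0 and 6 N at 0.010 (0.5 N per mm).
- tip_point (a point): the end of the brass tip, on the tester's axis: 10 mm below the tester's origin when the tip is fully out
- holder: fixed black block, 80 x 80 x 45 mm high, origin at the centre of its underside, with an upright through hole of about 19 mm in the middle in which the tester's barrel stands; lift the tester at least 45 mm to clear it
- blue_plaque: loose plain blue plaque of the same size, lying on the table; not needed
- petri_dishes: loose stack of three clear petri dishes, 94 mm diameter, 45 mm high, origin at the centre of its underside; leave alone
- sample_jar: loose jar with blue cap, 60 mm diameter, 90 mm high, origin at the centre of its underside; leave alone
- eraser: loose blue board eraser, 110 x 50 x 35 mm, origin at the centre of its underside; leave alone
- beaker: loose glass beaker, 70 mm diameter, 90 mm high, origin at the centre of its underside; leave alone
Mind the look-alikes: they are no part of the job. Of the things that look like the marked_plaque, take the one that is farthest from the robot's base at the start.

How it is judged:
On the way, in this order (a step that is already met when the one before it is completed fails the run):
1. the orange plaque lies squarely on the green one on the steel block, let go of, the tester still in its holder (horizontal distance between marked_plaque and base_plaque below 0.007 m and angle between the x axis of marked_plaque and the x axis of base_plaque, either way round below 0.12 rad and z of marked_plaque in the frame of base_plaque between 0.006 and 0.01 m and angle between each of marked_plaque, base_plaque's own z axis and vertical below 0.05 rad and horizontal distance between base_plaque and anvil below 0.03 m and height (world z) of base_plaque between 0.018 and 0.023 m and contact force between the fingers and marked_plaque below 0.1 N and linear speed of marked_plaque below 0.02 m/s and z of tester in the frame of holder below 0.03 m), for 0.2 s.
2. the tester is lifted out of its holder by the fingers (height (world z) of tester above 0.056 m and contact force between the fingers and tester above 1 N), for 0.1 s.
At the end, for the whole second after the job is handed in: orange plaque flat on the green one on the steel block (centres within 7 mm, edges within 7 degrees), untouched by the fingers, which hold the tester still, upright within 6 degrees, tip within 9 mm of the mark, pushed in 2 to 8 mm, pressing 1 to 9 N (horizontal distance between marked_plaque and base_plaque below 0.007 m and angle between the x axis of marked_plaque and the x axis of base_plaque, either way round below 0.12 rad and z of marked_plaque in the frame of base_plaque between 0.006 and 0.01 m and angle between each of marked_plaque, base_plaque's own z axis and vertical below 0.05 rad and horizontal distance between base_plaque and anvil below 0.03 m and height (world z) of base_plaque between 0.018 and 0.023 m and horizontal distance between tip_point and mark below 0.009 m and value of joint tester_tip between 0.002 and 0.008 m and contact force between tester and marked_plaque between 1 and 9 N and angle between tester's own z axis and vertical below 0.1 rad and contact force between the fingers and tester above 1 N and linear speed of tester below 0.02 m/s and contact force between tester and holder below 0.1 N and contact force between the fingers and marked_plaque below 0.1 N); the arm keeps its last pose, push and grip.
It fails at once if the tester is pressed or knocked on the orange plaque with more than 15 N (contact force between tester and marked_plaque above 15 N).
It fails at once if the orange plaque is dropped (falls faster than 0.5 m/s) (linear speed of marked_plaque above 0.5 m/s and contact force between the fingers and marked_plaque below 0.01 N).
It fails at once if a bystander is moved more than 20 mm or tipped (distance of any of blue_plaque, petri_dishes, sample_jar, eraser, beaker from where it was at the start of the episode above 0.02 m or angle between any of blue_plaque, petri_dishes, sample_jar, eraser, beaker's own z axis and vertical above 0.3 rad).
It also fails if it takes over 54 s, if anything falls off the work surface, if the arm or the gripper's body presses on something with over 40 N, if the wrist force passes 120 N, or if a joint passes its speed limit or range.

## Robot

A 7-joint arm with a two-finger parallel gripper is mounted at the origin on the work surface. World frame = base frame: x ahead of the robot, y to its left, z up, the work surface at z = 0. Lengths are in m, angles in rad, forces in N, time in s.
With the tool pointing down it reaches from about 0.425 to 1.025 m from the base axis. Payload 9.4 kg.
Tool frame: the origin (TCP) lies midway between the tips of the shut fingers; the grasp point (between the pads) lies grasp_offset behind it (grasp_offset is the distance from the TCP to the grasp point, in m); z points along the fingers, y is the line along which they close (so a half turn about z gives the same grasp; the last joint's range is limited). The gripper opens to 85 mm and grips with 20 to 120 N. Pads are 22 mm wide; open, the fingers measure 114 mm over their backs; the gripper's body (76 mm by 85 mm) begins 54 mm behind the grasp point. The pads swing forward as they close: fully open they stand 13 mm farther back than shut.
Start: joints at [1.173, 0.599, -0.003, 1.599, 0.002, 0.943, -0.08], TCP at [0.229, -0.688, 0.231] pointing down, gripper open.
Joint ranges: [-2.57, 2.57], [-0.35, 1.97], [-1.29, 1.29], [0.11, 2.56], [-1.05, 4.19], [0.11, 1.86], [-2.63, 2.63]. Speed limits (rad/s): [2.22, 2.22, 3.01, 3.01, 3.14, 3.14, 3.14].

## Interface

Orientations are given as a unit quaternion [x, y, z, w].
In Python, from cell import get_state, read_camera, camera_info, hand_in, grasp_offset gives the robot as it stands. The module is installed in compiled form; this text tells all that it offers.
- The arm moves only by the shell command python3 -m jog 'ROWS' [FORCE]. ROWS is JSON, a list of rows, each a list of 7 numbers: the turn, a rotation vector about the tool's x, y, z scaled (see below), then the shift along the tool's x, y, z scaled (see below), then the opening, from 0 (shut) to 1 (fully open). In form: [[rx, ry, rz, x, y, z, hand], ...]. A call has 1 to 10 rows; each row shifts and turns the commanded pose from where the row before left it, along the tool's axes as they then stand; what a row does not reach is not made up. The controller multiplies each number of a shift by 40 mm and each number of a turn by 0.12 rad. A row lasts 1/10 s, in which the tool goes at most 50 mm and 8.59 degrees, less where a joint would pass 70% of its speed; a pose out of reach is approached as far as the arm can. A call with a number of a shift or a turn outside -1 to 1 is refused whole. A call with a gripper value outside its range is refused whole. The fingers move at their own pace and stop on an object; FORCE is the grip in N (left out, the last holds). Time passes only in rows, so rows that do not move let the fingers close. It gives the time, the measured TCP pose, the force, the opening and the grip force at its end, in the units of the state.
- get_state(): the state, without advancing time (a new reading comes with each control period).
- read_camera(name): name is "scene" or "top" or "wrist"; returns the picture (384x512x3 uint8, blue, green, red); there is no depth.
- camera_info(name): a dict with "vertical_fov" (degrees; the focal length in pixels is half the picture's height over the tangent of half this angle, whatever the lens; pixels are square), "cx", "cy" (the principal point, pixels), "pose" (4x4, takes a point from camera to world coordinates). Camera axes: x right, y down, z forward; pixel columns grow to the right and rows downward; lengths in m; the calibration is good to about 2 mm. The wrist camera is an equidistant fisheye: a pixel r from the principal point sees the ray r / f radians off the axis. A picture is of the moment at which its call begins: read the wrist's pose just before it. camera_info takes no time and is no camera call; for the wrist camera it gives the pose at the moment of the call.
- hand_in(): hands the job in; it is judged then, once.
The state is a dict: "t": time; "joint_pos": joint angles; "qd": joint speeds; "joint_efforts": joint torques, N m; "eef_pos": TCP position; "tool_rot": TCP orientation; "contact_force": force on the tool from outside, world axes, zero at the start; "moment": the same for the moment, N m; "gripper_width": finger opening in m; "finger_force": force on a finger pad.
Only numpy, scipy, OpenCV 4.12 (cv2) and the standard library are available. Lean on these libraries where they do the work, as an engineer would, in place of code of your own. Each camera call takes 0.05 s, during which the arm holds its last target. There are 200 camera calls.

## Working session

There is one attempt and no reset: what is moved stays moved. The work goes in short steps, Python scripts to look and compute and a shell command to move; the robot and the scene stay as the last step left them, time stands still between calls to the robot, and variables do not carry over. Pictures are saved under pics/ and viewed, at most 10 in all, crops included, and the job is handed in when it is done.

```bash
mkdir -p pics
python3 - <<'E'
from cell import *
import cv2,numpy as np
for n in("top","scene"):
    i=camera_info(n);print(n,i["vertical_fov"],i["cx"],i["cy"],np.round(i["pose"],3).tolist())
    cv2.imwrite(f"pics/{n}0.png",cv2.resize(read_camera(n),None,fx=1.5,fy=1.5))
s=get_state();print({k:np.round(v,3).tolist() for k,v in s.items()},grasp_offset)
E
```

```text
top 49.85155998950816 248.5887547423592 195.36647569300936 [[0.028, -0.997, 0.069, 0.437], [-1.0, -0.028, 0.005, -0.021], [-0.003, -0.069, -0.998, 1.47], [0.0, 0.0, 0.0, 1.0]]
scene 53.25799250069422 255.06979897919197 188.41536736507268 [[-0.723, 0.587, -0.365, 0.95], [0.691, 0.612, -0.386, 0.434], [-0.003, -0.531, -0.847, 0.988], [0.0, 0.0, 0.0, 1.0]]
{'t': 0.1, 'joint_pos': [1.173, 0.6, -0.003, 1.6, 0.002, 0.943, -0.08], 'qd': [0.001, -0.002, -0.002, -0.001, -0.001, 0.0, 0.001], 'joint_efforts': [0.005, -77.799, 1.57, -25.863, 0.013, 0.006, 0.0], 'eef_pos': [0.228, -0.688, 0.231], 'tool_rot': [0.987, 0.16, -0.0, -0.001], 'contact_force': [0.732, 0.777, 0.275], 'moment': [0.03, 0.002, 0.032], 'finger_force': 0.0, 'gripper_width': 0.085} 0.0187
```

View pics/top0.png

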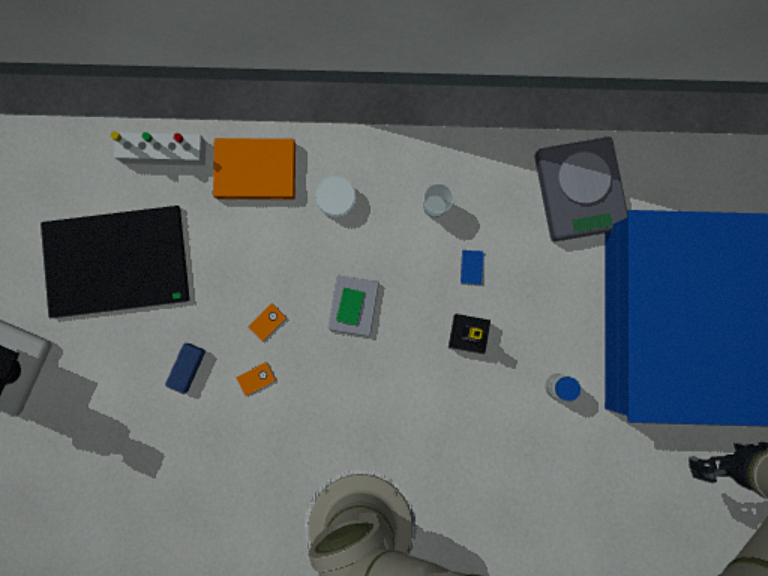

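View pics/scene0.png

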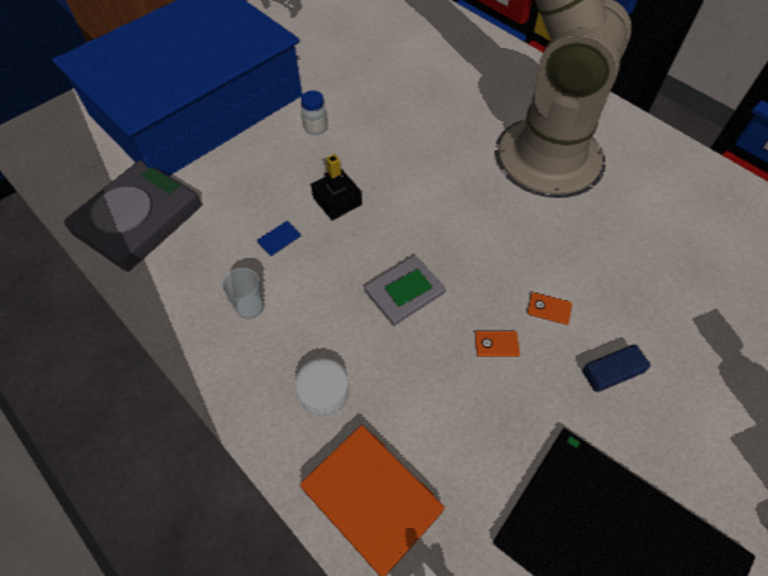

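Top view (1.5x): orange plaque candidates are A at (268,323), B at (257,379), and a large orange box at (255,168), which is not a plaque. The robot base is near (360,520), so A is the farther plaque and my choice. Green is at (351,307) on the block, and the holder and tester are at (470,334). I'll measure these and crop in on the two plaques.

```bash
cat > h.py <<'E'
from cell import *
import cv2,numpy as np
from scipy.spatial.transform import Rotation as R
def ray(n,uv,info=None):
    i=info or camera_info(n); f=192/np.tan(np.radians(i["vertical_fov"])/2)
    d=(np.array(uv,float).reshape(-1,2)-[i["cx"],i["cy"]])/f
    if n=="wrist":
        r=np.linalg.norm(d,axis=1,keepdims=True)+1e-9
        v=np.hstack([d/r*np.sin(r),np.cos(r)])
    else: v=np.hstack([d,np.ones((len(d),1))])
    P=np.array(i["pose"]); return P[:3,3],v@P[:3,:3].T
def cast(n,uv,z,info=None):
    o,v=ray(n,uv,info); return o+v*((z-o[2])/v[:,2:])
def mask(im,c):
    h=cv2.cvtColor(im,cv2.COLOR_BGR2HSV)
    lo,hi={"orange":((5,150,80),(18,255,255)),"green":((50,120,50),(80,255,255)),"yellow":((22,120,60),(34,255,255)),"blue":((105,150,60),(125,255,255)),"brass":((15,70,60),(30,255,255))}[c]
    return cv2.inRange(h,lo,hi)
def rects(n,im,c,z,amin=60,info=None):
    out=[]
    for k in cv2.findContours(mask(im,c),cv2.RETR_EXTERNAL,cv2.CHAIN_APPROX_NONE)[0]:
        if cv2.contourArea(k)<amin: continue
        p=cast(n,k.reshape(-1,2),z,info)[:,:2]
        (c0,wh,a)=cv2.minAreaRect((p*1000).astype(np.float32))
        if wh[0]<wh[1]: a+=90   # a: long axis
        out.append((np.round(c0,1).tolist(),np.round(sorted(wh),1).tolist(),round((a+90)%180-90,1),k.reshape(-1,2).mean(0).round().tolist()))
    return out
def pose():
    s=get_state(); r=R.from_quat(s["tool_rot"]).as_matrix()
    print("t",round(s["t"],2),"tcp",np.round(s["eef_pos"],4),"yaw x",round(np.degrees(np.arctan2(r[1,0],r[0,0])),2),"zax",np.round(r[:,2],4),"w",round(s["gripper_width"],4),"F",np.round(s["contact_force"],1),"ff",round(s["finger_force"],1),"q",np.round(s["joint_pos"],2))
    return s,r
def togo(p,yawx=None):
    "remaining shift in tool-axis units (40mm) & turn about tool z units"
    s,r=pose(); d=np.array(p)-s["eef_pos"]; print("shift units",np.round(r.T@d/0.04,3),"mm",np.round(d*1000,1))
    if yawx is not None:
        a=np.arctan2(r[1,0],r[0,0]); e=(np.radians(yawx)-a+np.pi/2)%np.pi-np.pi/2
        tgt=R.from_euler("z",yawx if abs(((np.radians(yawx)-a+np.pi)%(2*np.pi))-np.pi)<np.pi/2 else yawx+180,degrees=True).as_matrix()@np.diag([1,-1,-1])
        print("turn units",np.round(R.from_matrix(r.T@tgt).as_rotvec()/0.12,3))
E
python3 - <<'E'
from h import *
for n in("top","scene"):
    im=read_camera(n)
    for c,z in(("orange",.008),("green",.028),("yellow",.133),("blue",.008)):
        for q in rects(n,im,c,z,25): print(n,c,*q)
    if n=="top": cv2.imwrite("pics/c1.png",cv2.resize(im[190:275,150:230],None,fx=6,fy=6,interpolation=cv2.INTER_CUBIC))
E
```

```text
top orange [329.9, 255.5] [47.6, 78.6] -60.3 [170.0, 252.0]
top orange [463.9, 233.9] [45.4, 77.1] -43.1 [178.0, 214.0]
top orange [834.4, 282.0] [139.1, 192.0] -88.4 [169.0, 111.0]
top green [505.4, 39.1] [49.3, 79.1] -11.5 [233.0, 204.0]
top green [718.6, -523.8] [28.6, 88.8] -78.7 [394.0, 148.0]
top yellow [450.4, -237.2] [23.5, 26.6] 77.0 [316.0, 222.0]
top blue [327.8, -475.7] [52.5, 53.8] 45.9 [378.0, 259.0]
top blue [350.8, 425.6] [42.6, 106.2] -21.9 [122.0, 245.0]
top blue [607.5, -246.5] [48.7, 78.6] -2.1 [314.0, 178.0]
top blue [505.1, -754.6] [381.2, 502.5] -0.4 [460.0, 212.0]
scene orange [825.9, 271.4] [145.1, 196.5] -88.3 [248.0, 333.0]
scene orange [466.8, 234.5] [50.1, 79.8] -43.8 [331.0, 229.0]
scene orange [333.2, 255.3] [53.2, 79.0] -60.7 [366.0, 205.0]
scene green [507.7, 38.9] [51.9, 78.9] -11.2 [272.0, 191.0]
scene green [709.0, -543.1] [28.0, 90.2] -78.6 [106.0, 120.0]
scene yellow [462.3, -225.3] [24.2, 61.5] 49.2 [222.0, 110.0]
scene yellow [-200.4, -224.5] [29.2, 102.3] 51.2 [361.0, 18.0]
scene blue [608.8, -247.4] [51.9, 78.3] -1.4 [186.0, 158.0]
scene blue [-401.5, 303.6] [44.4, 91.1] 9.1 [503.0, 89.0]
scene blue [-497.6, 266.6] [31.5, 64.9] 26.8 [508.0, 73.0]
scene blue [448.8, -613.3] [229.5, 520.0] -1.1 [153.0, 75.0]
scene blue [-631.7, -198.8] [18.0, 72.8] 21.5 [420.0, 4.0]
scene blue [-298.4, -435.8] [21.5, 249.2] -90.0 [327.0, 13.0]
scene blue [430.3, -917.1] [434.1, 565.4] 0.0 [108.0, 46.0]
```

View pics/c1.png

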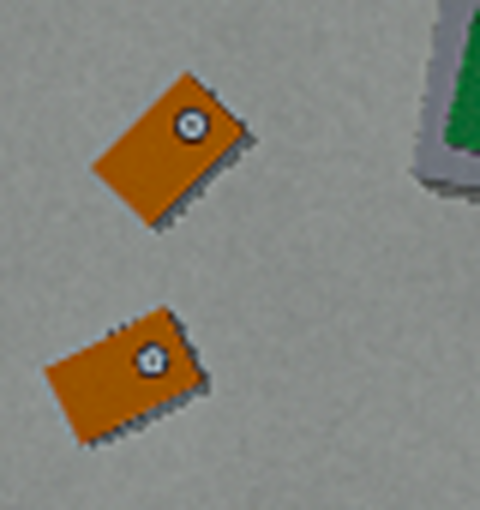

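Both plaques carry a ring. A is at (465,234) mm with long-axis yaw −43.5°, 0.52 m from the base; B is 0.42 m away. So A, the upper plaque with its ring toward the upper right, is the one. Next I'll swing across in an arc, moving in and rising slightly.

```bash
python3 -m jog '[[0,0,-0.48,1,-0.3,-0.25,1],[0,0,-0.48,1,-0.3,-0.25,1],[0,0,-0.48,1,-0.3,-0.25,1],[0,0,-0.5,1,-0.3,-0.25,1],[0,0,-0.5,1,-0.3,0,1],[0,0,-0.5,1,-0.3,0,1],[0,0,-0.52,1,-0.3,0,1],[0,0,-0.52,1,-0.3,0,1],[0,0,-0.54,1,-0.3,0,1],[0,0,-0.54,1,-0.3,0,1]]'
python3 -c "
from h import *;togo([.465,.234,.15],136.5)"
python3 -m jog '[[0,0,-0.6,1,0,0,1],[0,0,-0.6,1,0,0,1],[0,0,-0.6,1,0,0,1],[0,0,-0.6,1,0,0,1],[0,0,-0.6,1,0,0,1],[0,0,-0.6,1,0,0,1],[0,0,-0.6,1,0,0,1],[0,0,-0.6,1,0,0,1],[0,0,-0.6,1,0,0,1],[0,0,-0.6,1,0,0,1]]'
python3 -c "
from h import *;togo([.465,.234,.15],136.5)"
```

```text
t: 1.2
eef_pos: [0.4921, -0.3699, 0.2712]
tool_rot: [0.894, 0.449, 0.0, 0.0]
contact_force: [0.8, -0.4, -0.2]
gripper_width: 0.0854
finger_force: 0.0
t 1.2 tcp [ 0.4921 -0.3699  0.2712] yaw x 53.33 zax [ 1.e-04 -1.e-04 -1.e+00] w 0.0854 F [ 0.8 -0.4 -0.2] ff 0.0 q [ 0.69  0.43 -0.2   1.81  0.11  0.91 -0.2 ]
shift units [11.704 -9.56   3.028] mm [ -27.1  603.9 -121.2]
turn units [ 1.0000e-03  1.0000e-03 -1.2097e+01]
t: 2.2
eef_pos: [0.6141, 0.0019, 0.2711]
tool_rot: [0.678, 0.735, 0.0, -0.0]
contact_force: [0.4, 0.0, -1.1]
gripper_width: 0.0858
finger_force: 0.0
t 2.2 tcp [0.6141 0.0019 0.2711] yaw x 94.58 zax [-0.  0. -1.] w 0.0858 F [ 0.4  0.  -1.1] ff 0.0 q [ 0.21  0.45 -0.44  1.8   0.23  0.94 -0.25]
shift units [ 6.081 -3.253  3.028] mm [-149.1  232.1 -121.1]
turn units [-0.    -0.    -6.097]
```

```bash
python3 -m jog '[[0,0,0,0.87,-0.465,0.4,1],[0,0,0,0.87,-0.465,0.4,1],[0,0,0,0.87,-0.465,0.4,1],[0,0,0,0.87,-0.465,0.4,1],[0,0,0,0.87,-0.465,0.4,1],[0,0,0,0.87,-0.465,0.4,1],[0,0,0,0.87,-0.465,0.4,1]]' >/dev/null
python3 -m jog '[[0,0,-1,0,0,0,1],[0,0,-1,0,0,0,1],[0,0,-1,0,0,0,1],[0,0,-1,0,0,0,1],[0,0,-1,0,0,0,1],[0,0,-1,0,0,0,1],[0,0,-0.1,0,0,0,1],[0,0,0,0,0,0,1]]' >/dev/null
python3 - <<'E'
from h import *
i=camera_info("wrist");im=read_camera("wrist");print(i["vertical_fov"],np.round(i["pose"],3).tolist())
for q in rects("wrist",im,"orange",.008,200,i): print(q)
cv2.imwrite("pics/w1.png",im)
togo([.4655,.2343,.02],136.5)
E
```

```text
65.70646984690485 [[0.692, 0.682, 0.236, 0.405], [0.722, -0.654, -0.227, 0.292], [-0.001, 0.327, -0.945, 0.303], [0.0, 0.0, 0.0, 1.0]]
([876.4, 190.9], [40.3, 152.8], 1.5, [396.0, 361.0])
([871.5, 338.5], [81.4, 156.6], 0.9, [469.0, 306.0])
([466.1, 234.9], [49.6, 79.1], -43.4, [257.0, 176.0])
([333.0, 256.2], [50.7, 79.7], -60.9, [180.0, 71.0])
t 3.75 tcp [0.4655 0.2331 0.1592] yaw x 136.18 zax [-1.e-04 -0.e+00 -1.e+00] w 0.0855 F [ 0.4 -0.9 -0.8] ff 0.0 q [-0.14  0.52 -0.61  2.11  0.49  0.65 -0.28]
shift units [0.021 0.023 3.48 ] mm [   0.     1.2 -139.2]
turn units [-0.001 -0.001 -0.047]
```

View pics/w1.png

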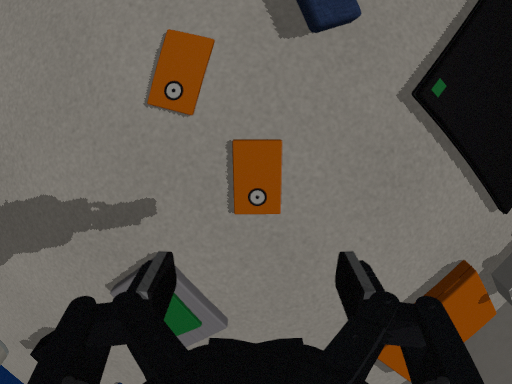

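The wrist view shows A at (257,176), with a size of 49.6x79.1 and yaw −43.4, which matches the spec. The fingers straddle its width. Descending to grasp.

```bash
python3 -m jog '[[0,0,-0.06,0.02,0.04,1,1],[0,0,0,0,0,1,1],[0,0,0,0,0,1,1],[0,0,0,0,0,0.8,1],[0,0,0,0,0,0.23,1],[0,0,0,0,0,0,1],[0,0,0,0,0,0,1]]'
python3 -c "
from h import *;togo([.466,.2347,-.002],136.6)"
```

```text
t: 4.45
eef_pos: [0.4663, 0.2353, -0.0009]
tool_rot: [0.369, 0.93, 0.0, 0.0]
contact_force: [-0.0, 0.5, 0.7]
gripper_width: 0.0854
finger_force: 0.0
t 4.45 tcp [ 0.4663  0.2353 -0.0009] yaw x 136.75 zax [ 1.e-03  3.e-04 -1.e+00] w 0.0854 F [-0.   0.5  0.7] ff 0.0 q [-0.37  0.76 -0.3   2.2   0.79  0.29 -0.55]
shift units [-0.005 -0.016  0.027] mm [-0.3 -0.6 -1.1]
turn units [0.007 0.004 0.022]
```

```bash
python3 -m jog '[[0,0,0,0,0,0.03,0.5],[0,0,0,0,0,0,0.4],[0,0,0,0,0,0,0.4],[0,0,0,0,0,0,0.4],[0,0,0,0,0,0,0.4],[0,0,0,0,0,0,0.4]]' 35
python3 -m jog '[[0,0,0,0,0,-0.3,0.4],[0,0,0,0,0,-0.6,0.4],[0,0,0,0,0,-0.8,0.4],[0,0,0,0,0,-0.8,0.4],[0,0,0,0,0,0,0.4]]'
python3 - <<'E'
from h import *
i=camera_info("wrist");im=read_camera("wrist")
cv2.imwrite("pics/w2.png",im)
s,r=pose()
for z in(.07,.066):
  for q in rects("wrist",im,"orange",z,200,i): print(q)
E
```

```text
t: 5.05
eef_pos: [0.4666, 0.2349, -0.002]
tool_rot: [0.369, 0.93, 0.001, 0.001]
contact_force: [0.3, -0.7, 9.0]
gripper_width: 0.0488
finger_force: 35.0
t: 5.55
eef_pos: [0.4676, 0.2355, 0.1007]
tool_rot: [0.369, 0.929, 0.002, 0.002]
contact_force: [0.5, -0.1, -0.5]
gripper_width: 0.0488
finger_force: 37.3
t 5.6 tcp [0.4671 0.235  0.099 ] yaw x 136.7 zax [ 0.0037  0.0019 -1.    ] w 0.049 F [ 0.2 -0.8 -1.2] ff 37.3 q [-0.21  0.61 -0.53  2.15  0.61  0.53 -0.38]
([758.0, 322.2], [72.0, 118.8], 1.7, [481.0, 333.0])
([486.1, 218.9], [64.7, 106.8], -43.4, [255.0, 251.0])
([352.2, 266.0], [37.6, 58.8], -60.8, [160.0, 66.0])
([766.0, 322.8], [73.6, 121.6], 1.7, [481.0, 333.0])
([487.9, 217.1], [66.2, 109.2], -43.4, [255.0, 251.0])
([350.9, 265.4], [38.5, 60.1], -60.8, [160.0, 66.0])
```

View pics/w2.png

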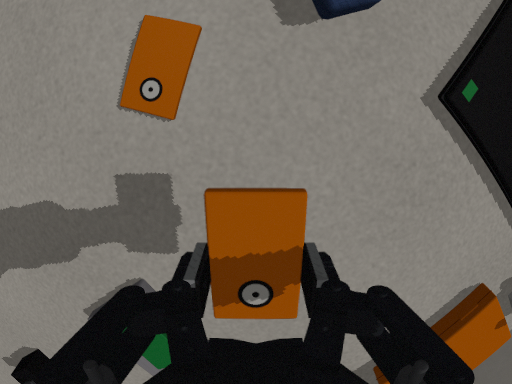

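The plaque is gripped at its middle; its corners are near (206,192), (306,192), (298,318) and (214,318). I'll check that it is level by casting those onto the expected top height.

Run:
```python
from h import *
i=camera_info("wrist");s,r=pose()
for z in(.105,.109,.113):
  p=cast("wrist",[(206,192),(306,192),(298,318),(214,318),(256,294)],z,i)
  l=(p-s["eef_pos"])@r*1000
  print(z,np.round(l[:,:2],1).tolist(),[round(float(np.linalg.norm(p[a]-p[(a+1)%4])*1000),1) for a in range(4)])
# target with green
print("place"); togo([.5065,.039,.1],168.6)
```

```text
t 5.6 tcp [0.4671 0.235  0.099 ] yaw x 136.7 zax [ 0.0037  0.0019 -1.    ] w 0.049 F [ 0.2 -0.8 -1.2] ff 37.3 q [-0.21  0.61 -0.53  2.15  0.61  0.53 -0.38]
0.105 [[38.3, -24.0], [38.2, 25.4], [-44.3, 26.9], [-44.1, -25.2], [-24.2, 0.8]] [49.4, 82.6, 52.2, 82.4]
0.109 [[39.6, -23.3], [39.6, 24.7], [-40.6, 26.2], [-40.4, -24.5], [-21.0, 0.8]] [48.0, 80.2, 50.6, 80.0]
0.113 [[41.0, -22.5], [40.9, 24.0], [-36.8, 25.4], [-36.7, -23.7], [-17.8, 0.8]] [46.5, 77.8, 49.1, 77.6]
place
t 5.6 tcp [0.4671 0.235  0.099 ] yaw x 136.7 zax [ 0.0037  0.0019 -1.    ] w 0.049 F [ 0.2 -0.8 -1.2] ff 37.3 q [-0.21  0.61 -0.53  2.15  0.61  0.53 -0.38]
shift units [-4.077 -2.891 -0.031] mm [  39.4 -196.     1. ]
turn units [ 0.029  0.02  -4.64 ]
```

```bash
python3 -m jog '[[0,0,0,-0.4,-0.29,0,0.4],[0,0,0,-0.8,-0.58,0,0.4],[0,0,0,-0.8,-0.58,0,0.4],[0,0,0,-0.8,-0.58,0,0.4],[0,0,0,-0.8,-0.58,0,0.4],[0,0,0,-0.48,-0.28,0,0.4],[0,0,0,0,0,0,0.4]]' >/dev/null
python3 -m jog '[[0.03,0.02,-0.5,0,0,0,0.4],[0,0,-1,0,0,0,0.4],[0,0,-1,0,0,0,0.4],[0,0,-1,0,0,0,0.4],[0,0,-0.7,0,0,0,0.4],[0,0,-0.44,0,0,0,0.4],[0,0,0,0,0,0,0.4],[0,0,0,0,0,0,0.4]]' >/dev/null
python3 - <<'E'
from h import *
i=camera_info("wrist");im=read_camera("wrist")
cv2.imwrite("pics/w3.png",im)
for q in rects("wrist",im,"green",.028,100,i): print(q)
im=read_camera("top");
for q in rects("top",im,"orange",.109,50): print(q)
for q in rects("top",im,"green",.028,20): print(q)
togo([.5065,.039,.032],168.6)
E
```

```text
([478.6, 44.8], [20.0, 49.5], 78.7, [255.0, 174.0])
([337.3, 236.4], [44.3, 73.2], -60.3, [170.0, 252.0])
([807.0, 261.0], [129.5, 178.7], -88.4, [169.0, 111.0])
([718.6, -523.8], [28.6, 88.8], -78.7, [394.0, 148.0])
t 7.2 tcp [0.5055 0.0393 0.0967] yaw x 168.64 zax [-0.0045 -0.0011 -1.    ] w 0.0491 F [0.2 0.6 0.2] ff 37.2 q [ 0.3   0.64 -0.71  2.17  0.77  0.59  0.39]
shift units [-3.200e-02  1.000e-03  1.617e+00] mm [  1.   -0.3 -64.7]
turn units [-0.016 -0.035  0.005]
```

View pics/w3.png

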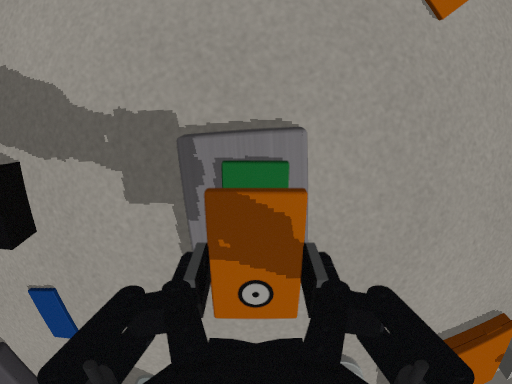

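The view shows green at (255,174), square with the held plaque, and its centre comes out at (508,39). Lowering to 3–4 mm above it.

```bash
python3 -m jog '[[-0.016,-0.035,0,-0.04,0,0.5,0.4],[0,0,0,0,0,0.6,0.4],[0,0,0,0,0,0.4,0.4],[0,0,0,0,0,0.15,0.4],[0,0,0,0,0,0,0.4],[0,0,0,0,0,0,0.4]]' >/dev/null
python3 -c "
from h import *;togo([.507,.039,.026],168.6)"
```

```text
t 7.8 tcp [0.5074 0.0389 0.0314] yaw x 168.68 zax [ 8.e-04  0.e+00 -1.e+00] w 0.0489 F [-0.1 -0.4  0.1] ff 37.2 q [ 0.2   0.73 -0.56  2.21  0.95  0.46  0.24]
shift units [0.011 0.002 0.134] mm [-0.4  0.1 -5.4]
turn units [0.001 0.006 0.012]
```

```bash
python3 -m jog '[[0,0,0,0,0,0.06,0.4],[0,0,0,0,0,0.04,0.4],[0,0,0,0,0,0,0.4],[0,0,0,0,0,0,0.4]]'
python3 -c "
from h import *;togo([.507,.039,.026],168.6)"
python3 -m jog '[[0,0,0,0,0,0.03,0.4],[0,0,0,0,0,0.0,0.4],[0,0,0,0,0,0,0.4]]'
```

```text
t: 8.2
eef_pos: [0.5073, 0.0385, 0.027]
tool_rot: [0.099, 0.995, 0.0, 0.0]
contact_force: [0.1, -0.2, -0.2]
gripper_width: 0.0485
finger_force: 37.2
t 8.2 tcp [0.5073 0.0385 0.027 ] yaw x 168.67 zax [ 5.e-04 -0.e+00 -1.e+00] w 0.0485 F [ 0.1 -0.2 -0.2] ff 37.2 q [ 0.19  0.74 -0.55  2.21  0.96  0.45  0.23]
shift units [0.009 0.011 0.026] mm [-0.3  0.5 -1. ]
turn units [0.001 0.005 0.01 ]
t: 8.5
eef_pos: [0.5073, 0.0385, 0.0261]
tool_rot: [0.099, 0.995, -0.0, 0.0]
contact_force: [-0.5, -1.7, 6.8]
gripper_width: 0.0485
finger_force: 37.9
```

```bash
python3 -m jog '[[0,0,0,0,0,0,0.65],[0,0,0,0,0,0,0.8],[0,0,0,0,0,0,0.9],[0,0,0,0,0,0,0.9],[0,0,0,0,0,-0.3,0.9],[0,0,0,0,0,-0.8,1],[0,0,0,0,0,-1,1],[0,0,0,0,0,-1,1],[0,0,0,0,0,-1,1],[0,0,0,0,0,0,1]]'
python3 - <<'E'
from h import *
i=camera_info("wrist");im=read_camera("wrist")
print(rects("wrist",im,"orange",.036,300,i),rects("wrist",im,"green",.028,20,i))
cv2.imwrite("pics/w4.png",im)
for n in("top","scene"):
    im=read_camera(n)
    for q in rects(n,im,"orange",.036,50)+rects(n,im,"green",.028,5): print(n,q)
pose()
E
```

```text
t: 9.5
eef_pos: [0.5091, 0.0394, 0.194]
tool_rot: [0.099, 0.995, 0.001, 0.003]
contact_force: [-0.6, 0.2, -0.6]
gripper_width: 0.0852
finger_force: 0.0
[([860.0, 208.6], [52.9, 79.8], 1.5, [390.0, 358.0]), ([809.9, 354.5], [72.3, 160.3], 30.0, [463.0, 310.0]), ([507.3, 38.8], [49.6, 79.1], -11.5, [254.0, 172.0]), ([359.0, 240.1], [34.2, 81.9], -89.0, [402.0, 8.0])] [([740.9, -563.9], [30.8, 93.3], -78.4, [7.0, 334.0])]
top ([332.0, 250.2], [46.7, 77.1], -60.3, [170.0, 252.0])
top ([826.8, 276.2], [136.5, 188.3], -88.4, [169.0, 111.0])
top ([519.7, 443.9], [10.5, 17.6], -88.4, [117.0, 197.0])
top ([718.6, -524.1], [28.6, 89.5], -78.3, [394.0, 148.0])
top ([897.0, 535.2], [15.1, 18.1], 46.8, [97.0, 90.0])
scene ([829.1, 276.3], [141.2, 191.1], -88.8, [248.0, 334.0])
scene ([350.8, 260.5], [51.7, 76.9], -60.7, [366.0, 205.0])
scene ([507.2, 38.8], [52.4, 80.3], -11.4, [272.0, 190.0])
scene ([523.9, 445.5], [10.7, 16.7], -80.9, [382.0, 294.0])
scene ([709.1, -542.8], [28.3, 90.4], -78.0, [106.0, 120.0])
t 9.65 tcp [0.5068 0.038  0.1893] yaw x 168.64 zax [ 1.e-04 -7.e-04 -1.e+00] w 0.085 F [-0.6  0.2  0.5] ff 0.0 q [ 0.42  0.52 -0.86  2.1   0.58  0.77  0.57]
```

View pics/w4.png

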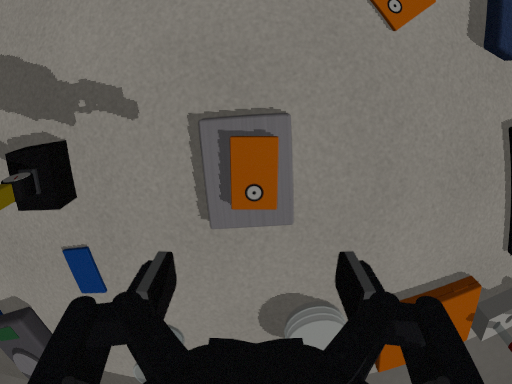

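The plaque is set on the green one: measured (507.3,38.8) with yaw −11.5, against green (507.5,39), and no green shows around it. The mark is at pixel (254,192). Now I'll move over to the tester.

```bash
python3 - <<'E'
from h import *
print(cast("wrist",[(254,192)],.036))
E
python3 -m jog '[[0,0,0,0,-0.5,-0.6,1],[0,0,0,0,-1,-0.7,1],[0,0,0,0,-1,0,1],[0,0,0,0,-1,0,1],[0,0,0,0,-1,0,1],[0,0,0,0,-1,0,1],[0,0,0,0,-1,0,1],[0,0,0,0,-0.5,0,1],[0,0,0,0,0,0,1],[0,0,0,0,0,0,1]]'
python3 - <<'E'
from h import *
i=camera_info("wrist");im=read_camera("wrist")
cv2.imwrite("pics/w5.png",np.hstack([im]))
print(rects("wrist",im,"yellow",.133,50,i)); pose()
E
```

```text
[[0.52190309 0.03379111 0.036     ]]
t: 10.65
eef_pos: [0.4517, -0.2356, 0.2404]
tool_rot: [0.099, 0.995, 0.001, -0.001]
contact_force: [0.3, -0.3, -0.6]
gripper_width: 0.0854
finger_force: 0.0
[([446.9, -239.0], [21.3, 31.1], -12.4, [250.0, 188.0])]
t 10.7 tcp [ 0.452  -0.2349  0.2408] yaw x 168.74 zax [-8.0e-04  1.3e-03 -1.0e+00] w 0.0852 F [-1.2  1.   0.1] ff 0.0 q [ 1.04  0.47 -0.93  2.04  0.49  0.88  1.21]
```

View pics/w5.png

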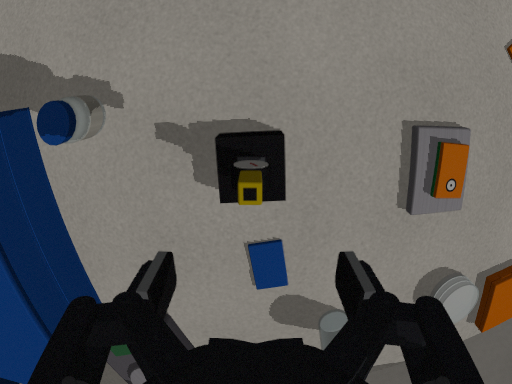

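The wrist view shows the tester at (250,190) in the black holder at (250,168). The grip's top has a dark inset centred at (250,194), and its edges are nearly square with the tool. I'll go down to 0.16 and measure that inset (on the tester's axis) precisely.

```bash
python3 -m jog '[[0,0,0,0,-0.12,0.5,1],[0,0,0,0,0,0.9,1],[0,0,0,0,0,0.6,1],[0,0,0,0,0,0,1],[0,0,0,0,0,0,1],[0,0,0,0,0,0,1],[0,0,0,0,0,0,1]]' >/dev/null
python3 - <<'E'
from h import *
i=camera_info("wrist");im=read_camera("wrist"); m=mask(im,"yellow")
c,h=cv2.findContours(m,cv2.RETR_CCOMP,cv2.CHAIN_APPROX_NONE)
for k,hh in zip(c,h[0]):
    if cv2.contourArea(k)<30: continue
    p=(cast("wrist",k.reshape(-1,2),.133,i)[:,:2]*1000).astype(np.float32)
    print("hole" if hh[3]>=0 else "outer",cv2.minAreaRect(p),cv2.boundingRect(k))
cv2.imwrite("pics/w6.png",cv2.resize(im[90:290,150:350],None,fx=3,fy=3))
pose()
E
```

```text
outer ((444.710693359375, -239.0162353515625), (21.724924087524414, 34.356693267822266), 78.74352264404297) (238, 194, 35, 50)
hole ((452.12786865234375, -240.8260498046875), (12.480209350585938, 13.038761138916016), 78.77365112304688) (245, 221, 20, 19)
t 11.45 tcp [ 0.4518 -0.2408  0.1627] yaw x 168.68 zax [ 0.0018 -0.0011 -1.    ] w 0.0852 F [-0.6  0.2 -0.2] ff 0.0 q [ 0.96  0.56 -0.83  2.12  0.64  0.73  1.08]
```

View pics/w6.png

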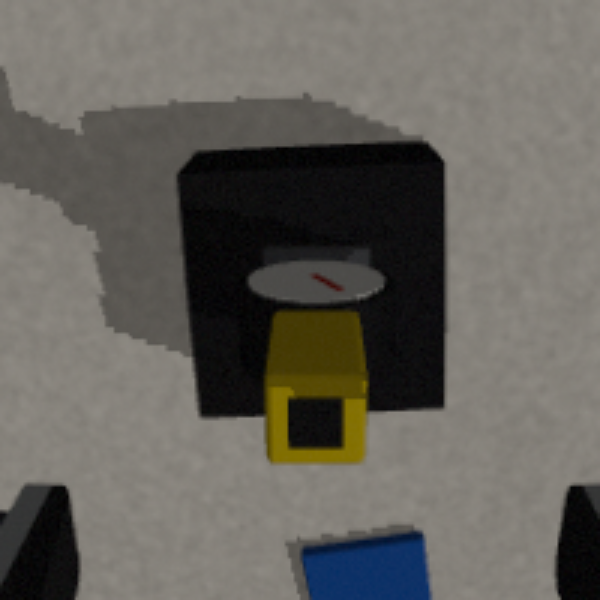

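The crop shows the grip square to the fingers, with its axis at (452.1,−240.8), 0.3 mm from the TCP. Descending and gripping.

```bash
python3 -m jog '[[-0.01,0.015,0,0,0,0.5,1],[0,0,0,0,0,0.7,1],[0,0,0,0,0,0.42,1],[0,0,0,0,0,0,1],[0,0,0,0,0,0,1],[0,0,0,0,0,0,1]]' >/dev/null
python3 -c "
from h import *;togo([.4521,-.2408,.098],168.7)"
python3 -m jog '[[0,0,0,0,0,0,0.4],[0,0,0,0,0,0,0.1],[0,0,0,0,0,0,0.1],[0,0,0,0,0,0,0.1],[0,0,0,0,0,0,0.1],[0,0,0,0,0,0,0.1],[0,0,0,0,0,0,0.1],[0,0,0,0,0,0,0.1]]' 50
python3 -c "
from h import *;pose()"
```

```text
t 12.05 tcp [ 0.4518 -0.2408  0.098 ] yaw x 168.67 zax [ 2.e-04  8.e-04 -1.e+00] w 0.0855 F [-0.1  0.  -0.1] ff 0.0 q [ 0.87  0.65 -0.72  2.17  0.78  0.6   0.96]
shift units [-0.007  0.001 -0.001] mm [ 0.3 -0.   0. ]
turn units [ 0.007  0.001 -0.004]
t: 12.85
eef_pos: [0.4513, -0.2408, 0.0971]
tool_rot: [0.099, 0.995, 0.0, -0.001]
contact_force: [-0.8, -0.2, 5.0]
gripper_width: 0.0213
finger_force: 49.2
t 12.85 tcp [ 0.4513 -0.2408  0.0971] yaw x 168.68 zax [-0.0012  0.001  -1.    ] w 0.0213 F [-0.8 -0.2  5. ] ff 49.2 q [ 0.87  0.65 -0.72  2.17  0.78  0.6   0.96]
```

```bash
python3 -m jog '[[0,0,0,0,0,-0.15,0.1],[0,0,0,0,0,-0.4,0.1],[0,0,0,0,0,-0.5,0.1],[0,0,0,0,0,-0.5,0.1],[0,0,0,0,0,-0.5,0.1],[0,0,0,0,0,-0.4,0.1],[0,0,0,0,0,0,0.1],[0,0,0,0,0,0,0.1],[0,0,0,0,0,0,0.1]]'
python3 - <<'E'
from h import *
s,r=pose()
i=camera_info("wrist");im=read_camera("wrist");m=mask(im,"yellow")
c,h=cv2.findContours(m,cv2.RETR_CCOMP,cv2.CHAIN_APPROX_NONE)
for k,hh in zip(c,h[0]):
    if cv2.contourArea(k)>30: print("hole" if hh[3]>=0 else "outer",cv2.boundingRect(k))
cv2.imwrite("pics/w7.png",im)
togo([.5269,.0348,.2],168.7)
for n in("top","scene"):
    im=read_camera(n); print(n,rects(n,im,"orange",.036,50))
E
```

```text
t: 13.75
eef_pos: [0.4507, -0.2407, 0.194]
tool_rot: [0.099, 0.995, 0.001, -0.001]
contact_force: [0.5, 0.2, -2.7]
gripper_width: 0.0219
finger_force: 49.4
t 13.75 tcp [ 0.4507 -0.2407  0.194 ] yaw x 168.68 zax [-0.0026  0.0021 -1.    ] w 0.0219 F [ 0.5  0.2 -2.7] ff 49.4 q [ 1.    0.53 -0.88  2.08  0.57  0.79  1.14]
outer (232, 233, 48, 79)
hole (241, 284, 29, 24)
t 13.8 tcp [ 0.4507 -0.2406  0.1939] yaw x 168.69 zax [-0.0027  0.0022 -1.    ] w 0.0215 F [-0.6 -0.4 -2.7] ff 49.4 q [ 1.    0.53 -0.88  2.08  0.57  0.79  1.14]
shift units [-0.516  7.126 -0.142] mm [ 76.2 275.4   6.1]
turn units [ 0.014 -0.026 -0.002]
top [([332.2, 249.7], [46.7, 78.1], -60.3, [170.0, 252.0]), ([504.1, 39.0], [49.7, 78.5], -12.2, [233.0, 204.0]), ([826.8, 276.2], [136.5, 188.3], -88.4, [169.0, 111.0])]
scene [([829.5, 276.1], [141.1, 190.9], -88.3, [248.0, 334.0]), ([350.8, 260.5], [51.7, 76.9], -60.7, [366.0, 205.0]), ([507.3, 38.9], [52.1, 80.4], -11.4, [272.0, 190.0])]
```

```bash
python3 -m jog '[[0.014,-0.026,0,0,0.5,0,0.1],[0,0,0,-0.1,0.9,0,0.1],[0,0,0,-0.1,1,0,0.1],[0,0,0,-0.1,1,0,0.1],[0,0,0,-0.1,1,0,0.1],[0,0,0,-0.1,1,0,0.1],[0,0,0,0,0.9,0,0.1],[0,0,0,0,0.6,0,0.1],[0,0,0,0,0.2,0,0.1],[0,0,0,0,0,0,0.1]]' >/dev/null
python3 -m jog '[[0,0,0,0,0,0,0.1],[0,0,0,0,0,0,0.1]]' >/dev/null
python3 - <<'E'
from h import *
togo([.5269,.0348,.2],168.7)
i=camera_info("wrist");im=read_camera("wrist");m=mask(im,"yellow");s=get_state()
c,h=cv2.findContours(m,cv2.RETR_CCOMP,cv2.CHAIN_APPROX_NONE)
for k,hh in zip(c,h[0]):
    if cv2.contourArea(k)>30 and hh[3]>=0:
        p=cast("wrist",k.reshape(-1,2),s["eef_pos"][2]+.036,i); q=cv2.minAreaRect((p[:,:2]*1000).astype(np.float32));print("hole",q)
print(rects("wrist",im,"orange",.036,300,i))
a=im; b=read_camera("scene")[130:255,200:350]
cv2.imwrite("pics/w8.png",np.hstack([cv2.resize(im[120:384,128:384],(400,412)),cv2.resize(b,(400,412))]))
E
```

```text
t 15.1 tcp [0.5263 0.0321 0.1944] yaw x 168.57 zax [ 6.0e-04 -1.7e-03 -1.0e+00] w 0.0217 F [-0.2 -0.  -3.6] ff 49.6 q [ 0.42  0.54 -0.85  2.05  0.57  0.8   0.61]
shift units [-0.    0.07 -0.14] mm [0.6 2.7 5.6]
turn units [-0.013  0.008 -0.019]
hole ((528.0560913085938, 32.121673583984375), (12.896733283996582, 13.698723793029785), 78.81346130371094)
[([821.3, 280.2], [156.6, 181.7], -88.1, [444.0, 305.0]), ([507.0, 38.9], [49.6, 80.1], -11.4, [258.0, 156.0]), ([368.7, 231.0], [20.2, 48.7], -89.2, [403.0, 4.0])]
```

View pics/w8.png

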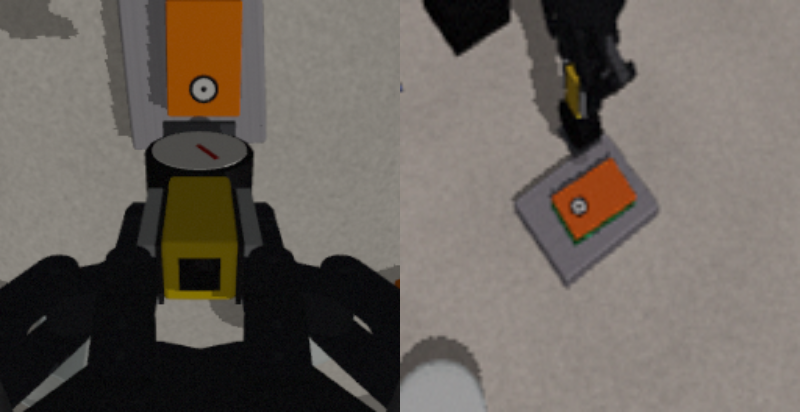

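Left crop: the dial and grip hang upright, and the ring mark is at wrist pixel (258,177). Right crop: the plaque is in place. I'll check the mark's position, then come down to just above it.

```bash
python3 - <<'E'
from h import *
print(cast("wrist",[(258,177)],.036))
E
python3 -m jog '[[-0.013,0.008,-0.02,0,0.07,0.4,0.1],[0,0,0,0,0,0.5,0.1],[0,0,0,0,0,0.4,0.1],[0,0,0,0,0,0.18,0.1],[0,0,0,0,0,0,0.1],[0,0,0,0,0,0,0.1],[0,0,0,0,0,0,0.1]]' >/dev/null
python3 -c "
from h import *;togo([.5262,.0349,.123],168.7)"
```

```text
[[0.52792019 0.03510171 0.036     ]]
t 15.9 tcp [0.5277 0.0367 0.1361] yaw x 168.82 zax [ 0.0018  0.0011 -1.    ] w 0.0216 F [-0.3  0.1 -2.2] ff 49.5 q [ 0.35  0.61 -0.77  2.1   0.68  0.69  0.5 ]
shift units [ 0.028 -0.052  0.328] mm [ -1.5  -1.8 -13.1]
turn units [0.012 0.013 0.017]
```

```bash
python3 -m jog '[[0.01,0.01,0.015,0.01,-0.045,0.1,0.1],[0,0,0,0,0,0.05,0.1],[0,0,0,0,0,0,0.1],[0,0,0,0,0,0,0.1]]'
python3 -m jog '[[0,0,0,0,0,0.05,0.1],[0,0,0,0,0,0.05,0.1],[0,0,0,0,0,0,0.1],[0,0,0,0,0,0,0.1],[0,0,0,0,0,0,0.1]]'
python3 -c "
from h import *;togo([.5267,.035,.123],168.7)"
```

```text
t: 16.3
eef_pos: [0.5266, 0.0348, 0.1296]
tool_rot: [0.098, 0.995, -0.0, -0.0]
contact_force: [1.4, -0.2, -2.9]
gripper_width: 0.0212
finger_force: 49.5
t: 16.8
eef_pos: [0.5267, 0.0349, 0.1257]
tool_rot: [0.098, 0.995, 0.0, -0.0]
contact_force: [0.3, -0.3, -0.3]
gripper_width: 0.0214
finger_force: 49.8
t 16.8 tcp [0.5267 0.0349 0.1257] yaw x 168.72 zax [-2.e-04  1.e-04 -1.e+00] w 0.0214 F [ 0.3 -0.3 -0.3] ff 49.8 q [ 0.34  0.62 -0.75  2.11  0.69  0.67  0.49]
shift units [0.    0.001 0.068] mm [ 0.   0.1 -2.7]
turn units [ 0.    -0.002  0.003]
```

```bash
python3 -m jog '[[0,0,0,0,0,0.035,0.1],[0,0,0,0,0,0.03,0.1],[0,0,0,0,0,0,0.1],[0,0,0,0,0,0,0.1],[0,0,0,0,0,0,0.1],[0,0,0,0,0,0,0.1]]'
python3 - <<'E'
from h import *
togo([.5267,.035,.123],168.7)
F=[]
for _ in range(6): read_camera("wrist");F.append(get_state()["contact_force"][2])
print(np.mean(F))
i=camera_info("wrist");im=read_camera("wrist")
print(rects("scene",read_camera("scene"),"orange",.036,50))
pose()
E
```

```text
t: 17.4
eef_pos: [0.5266, 0.0349, 0.123]
tool_rot: [0.098, 0.995, 0.0, -0.0]
contact_force: [-0.4, 0.6, -0.4]
gripper_width: 0.0212
finger_force: 49.9
t 17.4 tcp [0.5266 0.0349 0.123 ] yaw x 168.71 zax [-3.e-04  1.e-04 -1.e+00] w 0.0212 F [-0.4  0.6 -0.4] ff 49.9 q [ 0.34  0.63 -0.75  2.11  0.7   0.67  0.48]
shift units [-0.001  0.002  0.001] mm [ 0.1  0.1 -0. ]
turn units [ 0.    -0.003  0.002]
1.0136819720674994
[([828.9, 276.3], [140.9, 191.1], -88.8, [248.0, 333.0]), ([350.8, 260.5], [51.7, 76.9], -60.7, [366.0, 205.0]), ([507.3, 38.9], [52.1, 80.4], -11.4, [272.0, 191.0])]
t 17.8 tcp [0.5266 0.0349 0.123 ] yaw x 168.72 zax [-4.e-04  1.e-04 -1.e+00] w 0.0215 F [0.5 1.  1.1] ff 50.0 q [ 0.34  0.63 -0.75  2.11  0.7   0.67  0.48]
```

```bash
python3 -c "
from cell import hand_in;print(hand_in())"
```

```text
the job is handed in; nothing more can be done
None
```

I handed the job in with the orange plaque squarely on the green one and the tester held upright on the ring mark. By my estimate the tip is about 5 mm in, pressing about 3 to 3.5 N; the hand-in returned no verdict.

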